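Press a curved row of sample caps home

ROBOT

A 6-joint arm with a two-finger parallel gripper is mounted at the origin on a cart in front of the work surface, level with it; the furniture and walls round the work are solid. World frame = base frame: x ahead of the robot, y to its left, z up, the work surface at z = 0. Lengths are in m, angles in rad, forces in N, time in s.
With the tool pointing down it reaches from about 0.25 to 0.725 m from the base axis. Payload 4 kg.
Tool frame: the origin (TCP) lies on the centre line of the jaws, within the pads' length; the fingertips stand 17 mm ahead of it and the grasp point (between the pads) lies 2 mm behind it; z points along the fingers, y is the line along which they close (so a half turn about z gives the same grasp; the last joint's range is limited). The gripper opens to 85 mm and grips with 20 to 120 N. Pads are 22 mm wide; open, the fingers measure 114 mm over their backs; the gripper's body (76 mm by 85 mm) begins 54 mm behind the grasp point. The pads swing forward as they close: fully open they stand 13 mm farther back than shut.
Start: joints at [-1.273, 0.241, 0.005, 1.335, 0, 1.571], TCP at [0.147, -0.478, 0.248] pointing down, gripper open.
Joint ranges: [-2.72, 2.72], [-1.05, 1.87], [-1.09, 1.28], [-1.99, 2.15], [-1.42, 1.44], [-3.14, 3.14]. Speed limits (rad/s): [2.79, 2.79, 3.14, 3.14, 3.14, 3.14].

INTERFACE

Orientations are given as a unit quaternion [x, y, z, w].
In Python, from workcell import get_obs, imaging, order gives the robot as it stands.
- The arm moves only by the tool apply_moves, never from a script. Its argument "targets" is a list that holds one entry, the list of rows, each a list of 5 numbers: the shift along the world's x, y, z in units of 40 mm (1.0 is 40 mm), then the turn about the world's z in degrees, then the gripper command: -1 is shut, 1 is fully open, values between are in proportion. In form: [[[dx, dy, dz, turn, fingers], ...]]. A call has 1 to 8 rows; each row shifts and turns the commanded pose from where the row before left it; what a row does not reach is not made up. A row lasts 1/12 s, in which the tool goes at most 41.7 mm and 7.16 degrees, less where a joint would pass 70% of its speed; a pose out of reach is approached as far as the arm can. A call is refused whole if a number of a shift passes 1 or a number of a turn 7.16, either way. A call with a gripper value outside its range is refused whole. The fingers move at their own pace and stop on an object; the grip force is fixed at half the most. Time passes only in rows, so rows that do not move let the fingers close. It gives the time, the measured TCP pose, the force, the opening and the grip force at its end, in the units of the state.
- get_obs(): the state, without advancing time (a new reading comes with each control period).
- imaging.camera(name): name is "scene" or "top" or "wrist"; returns (picture, depth): 384x512x3 uint8, blue, green, red; 384x512 float32, m along the optical axis (not along the pixel's ray), 0 where there is no reading.
- imaging.get_calibration(name): a dict with "camera_matrix" (3x3 intrinsics, pixels), "eye" and "rotation" of the camera in the world; the wrist camera has in their place "hand_eye" (4x4, takes a point from camera to tool coordinates, whose origin is the TCP and whose axes are the flange's). Camera axes: x right, y down, z forward; pixel columns grow to the right and rows downward; lengths in m; the calibration is good to about 2 mm. A picture is of the moment at which its call begins: read the wrist's pose just before it. get_calibration takes no time and is no camera call.
- order.job_done(): hands the job in; it is judged then, once.
The state is a dict: "clock": time; "joint_pos": joint angles; "joint_vel": joint speeds; "tau": joint torques, N m; "eef_pos": TCP position; "tool_rot": TCP orientation; "ft_force": force on the tool from outside, world axes, zero at the start; "ft_torque": the same for the moment, N m; "grip_width": finger opening in m; "grasp_force": force on a finger pad.
Only numpy, scipy, OpenCV 4.12 (cv2) and the standard library are available. Lean on these libraries where they do the work, as an engineer would, in place of code of your own. Each camera call takes 0.05 s, during which the arm holds its last target. There are 200 camera calls.

TASK

The four caps on the curved sample tray are standing a little proud. With the fingertips, gently follow the row from the end with the T-shaped carrying post to the other end and press each cap fully home in turn, staying within a few centimetres of the caps from the first to the last. Do not pick up, tip or shove the tray, and leave the things standing round it alone; finish with the hand clear.

Things in the scene. Friction and masses are not known exactly. Their poses are not given: they have to be found in the camera images.
- tray: loose grey banana-shaped sample tray, 0.8 to 1.2 kg, on the bench, about 180 x 46 mm, 32 mm high, with four clear tubes (rims 40 mm above the bench) in an arc of 120 mm radius, 36 mm apart. Origin on its underside, z up; the hollow side (its +x) faces roughly away from the robot and the post end (-y) is on the robot's right, turned up to 30 degrees either way
- lead_blue: thin fixed leads (this one and lead_green beside it) on the bench about 40 mm or more behind the tray's caps, rising to 0.2 m high at the clamp stand on the left; they do not move. Keep the hand out of them. The origin is of no use
- post (a point): neck of the carrying post, an upright dark steel pin 11 mm thick with a T-bar on top, 41 mm long and 9 mm thick, set across the row, its top 58 mm above the bench; it stands on one end of the tray, 42 mm beyond cap1. The other end has no post. It is not used in this job
- cap1_top (a point): centre of the top of the first cap counted from the carrying post, at (x, y) = (2, -52) mm in the tray frame: a round white push-in cap, 23 mm in diameter, 7 mm thick, slightly domed. Its top is 47 mm above the bench when home and 51.5 to 53 mm at the start
- cap1 (a joint): how far the first cap is pushed in, m: 0 stands fully proud, 0.006 is home, on the rim of its tube (a hard stop). It resists with about 3 N of friction and stays where it is left
- cap2_top (a point): centre of the top of the second cap counted from the carrying post, at (x, y) = (-9, -18) mm in the tray frame: a round white push-in cap, 23 mm in diameter, 7 mm thick, slightly domed. Its top is 47 mm above the bench when home and 51.5 to 53 mm at the start
- cap2 (a joint): how far the second cap is pushed in, m: 0 stands fully proud, 0.006 is home, on the rim of its tube (a hard stop). It resists with about 3 N of friction and stays where it is left
- cap3_top (a point): centre of the top of the third cap counted from the carrying post, at (x, y) = (-9, 18) mm in the tray frame: a round white push-in cap, 23 mm in diameter, 7 mm thick, slightly domed. Its top is 47 mm above the bench when home and 51.5 to 53 mm at the start
- cap3 (a joint): how far the third cap is pushed in, m: 0 stands fully proud, 0.006 is home, on the rim of its tube (a hard stop). It resists with about 3 N of friction and stays where it is left
- cap4_top (a point): centre of the top of the fourth cap counted from the carrying post, at (x, y) = (2, 52) mm in the tray frame: a round white push-in cap, 23 mm in diameter, 7 mm thick, slightly domed. Its top is 47 mm above the bench when home and 51.5 to 53 mm at the start
- cap4 (a joint): how far the fourth cap is pushed in, m: 0 stands fully proud, 0.006 is home, on the rim of its tube (a hard stop). It resists with about 3 N of friction and stays where it is left
- vial: loose screw vial 25 mm in diameter, 54 mm tall with a black lid, standing on the bench on the hollow side of the tray, about 60 mm from the middle of the row; origin under its centre. Leave alone
- weight: loose brass weight 25 mm in diameter, 26 mm tall, on the bench beyond the end of the tray without the post, about 70 mm from cap4; origin under its centre. Leave alone
- small_bottle: loose white bottle 44 mm in diameter, 82 mm tall, red cap, on the bench near its front edge, to the left of the tray; origin under its centre. Leave alone
- plastic_beaker: loose white plastic beaker 50 mm wide, 47 mm tall, on the bench to the right; origin under its centre. Leave alone

How it is judged:
By the outcome, as a careful person would: the job done as asked, in the order asked, and still so for the second after the job is handed in, with the robot touching nothing.
It also fails if it takes over 38 s, if anything falls off the work surface, if the arm or the gripper's body presses on something with over 40 N, if the wrist force passes 120 N, or if a joint passes its speed limit or range.

## Working session

There is one attempt and no reset: what is moved stays moved. The work goes in short steps, Python scripts to look and compute and a tool call to move; the robot and the scene stay as the last step left them, time stands still between calls to the robot, and variables do not carry over. Pictures are saved under pics/ and viewed, at most 10 in all, crops included, and the job is handed in when it is done.

Besides the shell and the picture viewer there is one more tool, called as name(argument=value, ...) on one line, values as JSON. apply_moves: Moves the arm, as the interface text tells. Its arguments: {"type":"object","properties":{"targets":{"type":"array","items":{"type":"array","items":{"type":"array","items":{"type":"number"}}}}},"required":["targets"]}

```bash
mkdir -p pics; ls; python3 - <<'E'
from workcell import get_obs, imaging, order
import cv2,numpy as np
o=get_obs();print(o)
ims=[]
for n in("scene","top"):
    p,d=imaging.camera(n);c=imaging.get_calibration(n);print(n,c)
    np.savez(f"pics/{n}0.npz",p=p,d=d,**c);cv2.imwrite(f"pics/{n}0.png",p)
E
```

```text
pics
{'clock': 0.0, 'joint_pos': array([-1.27299929e+00,  2.41420308e-01,  3.71177556e-03,  1.33516394e+00,
       -1.47266539e-05,  1.57078657e+00]), 'joint_vel': array([ 1.63400043e-04,  1.65041126e-03,  1.40741991e-04, -1.64933445e-03,
       -4.26207434e-05, -3.98204586e-04]), 'tau': array([-2.49463774e-03, -3.72318256e+01,  2.52406973e+01,  1.69219170e-02,
       -1.34004395e-04, -1.03817430e-05]), 'eef_pos': array([ 0.14653069, -0.47743103,  0.24740448]), 'tool_rot': array([ 9.88933824e-01,  1.48353681e-01, -1.61274071e-04, -1.02549662e-03]), 'ft_force': array([-0.31178888,  0.13890215,  0.49251512]), 'ft_torque': array([ 0.02318561,  0.01742063, -0.0176895 ]), 'grasp_force': 0.0, 'grip_width': 0.0855528681319947}
scene {'camera_matrix': array([[368.13122795,   0.        , 258.9735103 ],
       [  0.        , 368.13122795, 191.13668848],
       [  0.        ,   0.        ,   1.        ]]), 'eye': array([-0.06210524,  0.55561237,  0.52279738]), 'rotation': array([-0.32410086,  0.80372339, -0.4584755 ,  0.19694557])}
top {'camera_matrix': array([[378.15632874,   0.        , 257.16826359],
       [  0.        , 378.15632874, 199.26860303],
       [  0.        ,   0.        ,   1.        ]]), 'eye': array([ 0.41247091, -0.03787587,  0.91745986]), 'rotation': array([ 0.71483768, -0.69734555,  0.03401444, -0.03948788])}
```

View pics/top0.png

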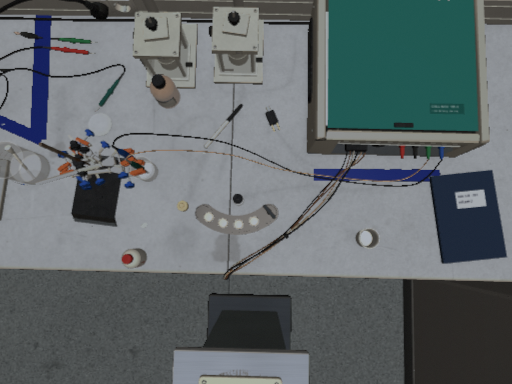

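View pics/scene0.png

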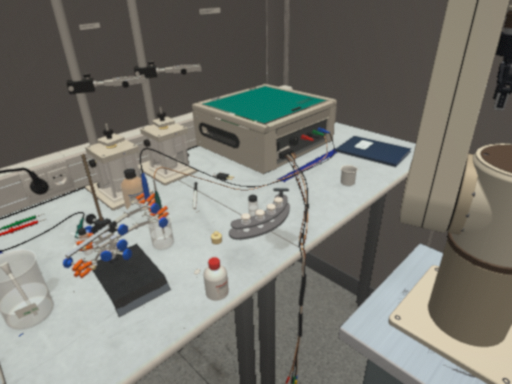

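The top view shows the caps at about (253,221), (238,224), (222,222) and (208,217), from the post end. The post is at (268,212), the vial at (238,199), the weight at (183,206) and the cable bundle near (285,237). The scene view agrees with this. Next I'll measure the caps.

```bash
cat >h.py <<'E'
import numpy as np,cv2
from scipy.spatial.transform import Rotation as R
CAPS=np.array([[2,-52],[-9,-18],[-9,18],[2,52]])/1000
def ray(K,eye,Rm,uv,z):
    d=Rm@np.linalg.inv(K)@np.array([uv[0],uv[1],1.]); return eye+d*(z-eye[2])/d[2]
def fit(P):
    a=CAPS-CAPS.mean(0);b=P-P.mean(0)
    th=np.arctan2((a[:,0]*b[:,1]-a[:,1]*b[:,0]).sum(),(a*b).sum())
    M=np.array([[np.cos(th),-np.sin(th)],[np.sin(th),np.cos(th)]])
    t=P.mean(0)-M@CAPS.mean(0);return th,M,t
def blobs(p,box,thr,lo,hi):
    x0,y0,x1,y1=box;h=cv2.cvtColor(p[y0:y1,x0:x1],cv2.COLOR_BGR2HSV)
    m=((h[...,2]>thr)&(h[...,1]<60)).astype(np.uint8)
    n,l,s,c=cv2.connectedComponentsWithStats(m)
    return [(c[i]+[x0,y0],s[i,4]) for i in range(1,n) if lo<s[i,4]<hi]
E
python3 - <<'E'
from h import *
f=np.load('pics/top0.npz');p=f['p'];d=f['d'];K=f['camera_matrix'];eye=f['eye'];Rm=R.from_quat(f['rotation']).as_matrix()
cs=[(253,221),(238,224),(222,222),(208,217)]
P=[]
for u,v in cs:
    w=p[v-6:v+7,u-6:u+7].astype(int);mn=w.min(2)
    m=mn>(mn.max()+np.percentile(mn,25))/2
    n,l,s,c=cv2.connectedComponentsWithStats(m.astype(np.uint8))
    i=1+np.argmin(np.hypot(*(c[1:]-6).T) - s[1:,4]*.1);uv=c[i]+[u-6,v-6]
    q=ray(K,eye,Rm,uv,.052);P.append(q[:2])
    vv,uu=np.round(uv[::-1]).astype(int);dd=d[vv,uu]
    print(uv,s[i,4],q, 'depthz',(eye+Rm@np.linalg.inv(K)@[uu,vv,1]*dd)[2])
P=np.array(P);th,M,t=fit(P);print(np.degrees(th),t,(P-(CAPS@M.T+t))*1000)
for n,uv,z in(('post',(268,212),.058),('vial',(238,199),.054),('wt',(183,206),.026),('cable',(285,237),.0),('cable2',(262,253),0)):
    q=ray(K,eye,Rm,uv,z);dd=d[uv[1],uv[0]];print(n,q,(eye+Rm@np.linalg.inv(K)@[*uv,1]*dd)[2])
print(M@[2e-3,-.094]+t)
# any raised things near the row
uu,vv=np.meshgrid(np.arange(170,320),np.arange(130,270))
X=eye+(np.stack([uu,vv,np.ones_like(uu)],-1)*d[130:270,170:320,None])@np.linalg.inv(K).T@Rm.T
k=(X[...,2]>.06)&(np.hypot(*(X[...,:2]-t).transpose(2,0,1))<.2);print(k.sum(),X[k][::20])
c=cv2.resize(p[140:280,160:330],None,fx=4.5,fy=4.2,interpolation=cv2.INTER_CUBIC);cv2.imwrite('pics/c.png',c)
print(R.from_quat([9.88933824e-01,1.48353681e-01,0,0]).as_matrix())
E
```

```text
[253.375    220.578125] 64 [ 0.45349789 -0.02258567  0.052     ] depthz 0.05084526654378696
[237.79661017 223.74576271] 59 [0.44537767 0.01283603 0.052     ] depthz 0.05073178373205145
[222.44827586 222.17241379] 58 [0.4480982  0.04806411 0.052     ] depthz 0.052216599009762166
[208.08196721 216.37704918] 61 [0.46054549 0.08146479 0.052     ] depthz 0.05087603839725796
-3.962601508901738 [0.45537145 0.02970295] [[-0.27529579 -0.27471895]
 [ 0.2286082   0.4681016 ]
 [ 0.46134078 -0.21775256]
 [-0.41465318  0.02436991]]
post [ 0.47355413 -0.05547129  0.058     ] 0.05574250418236548
vial [0.50204784 0.01397874 0.054     ] 0.051724261695827
wt [0.48510278 0.14544817 0.026     ] 0.02779242801602755
cable [ 0.41825905 -0.09899965  0.        ] 0.01083333916833018
cable2 [ 0.37861155 -0.04442935  0.        ] 0.0027787368830270998
[ 0.45087076 -0.06421054]
275 [[ 0.41247091 -0.03787587  0.91745986]
 [ 0.61953131  0.131782    0.15476131]
 [ 0.62319297  0.11052651  0.13548325]
 [ 0.627759    0.08419456  0.11292081]
 [ 0.62929376  0.06032184  0.09247792]
 [ 0.62789525  0.03723895  0.07343842]
 [ 0.59244843  0.15409184  0.14239089]
 [ 0.59967449  0.11737954  0.11567175]
 [ 0.60211369  0.08961925  0.09871588]
 [ 0.60353837  0.05892269  0.07609377]
 [ 0.41247091 -0.03787587  0.91745986]
 [ 0.41247091 -0.03787587  0.91745986]
 [ 0.41247091 -0.03787587  0.91745986]
 [ 0.41247091 -0.03787587  0.91745986]]
[[ 0.95598232  0.29342426  0.        ]
 [ 0.29342426 -0.95598232  0.        ]
 [ 0.          0.         -1.        ]]
```

apply_moves(targets=[[[0.55, 0.81, 0, 0, -1], [0.55, 0.81, 0, 0, -1], [0.55, 0.81, 0, 0, -1], [0.55, 0.81, 0, 0, -1], [0.55, 0.81, 0, 0, -1], [0.55, 0.81, 0, 0, -1], [0.55, 0.81, 0, 0, -1], [0.55, 0.81, 0, 0, -1]]])

```text
clock: 0.77
eef_pos: [0.323, -0.2169, 0.2481]
tool_rot: [0.989, 0.148, -0.0, -0.0]
ft_force: [1.0, -0.1, -0.4]
grip_width: -0.0001
grasp_force: 0.0
```

apply_moves(targets=[[[0.55, 0.81, 0, 0, -1], [0.55, 0.81, 0, 0, -1], [0.55, 0.81, 0, 0, -1], [0.55, 0.81, 0, 0, -1], [0.55, 0.81, 0, 0, -1], [0.5, 0.8, 0, 0, -1], [0, 0, 0, 0, -1], [0, 0, 0, 0, -1]]])

```text
clock: 1.43
eef_pos: [0.453, -0.0231, 0.2475]
tool_rot: [0.989, 0.151, -0.001, -0.0]
ft_force: [0.2, -0.3, 0.0]
grip_width: -0.0
grasp_force: 0.0
```

apply_moves(targets=[[[0, 0, -0.7, 0, -1], [0, 0, -0.7, 0, -1], [0, 0, -0.7, 0, -1], [0, 0, -0.7, 0, -1], [0, 0, 0, 0, -1], [0, 0, 0, 0, -1]]])

```text
clock: 1.93
eef_pos: [0.4507, -0.0258, 0.1354]
tool_rot: [0.989, 0.147, -0.002, -0.0]
ft_force: [0.2, 0.1, 0.5]
grip_width: -0.0002
grasp_force: 0.0
```

```bash
python3 - <<'E'
from h import *
from workcell import get_obs, imaging
o=get_obs();p,d=imaging.camera("wrist");c=imaging.get_calibration("wrist");print(o['eef_pos'],c)
np.savez("pics/w1.npz",p=p,d=d,pos=o['eef_pos'],q=o['tool_rot'],**c);cv2.imwrite("pics/w1.png",p)
p,d=imaging.camera("scene");cv2.imwrite("pics/s1.png",cv2.resize(p[100:300,150:400],None,fx=2.5,fy=2.5))
E
```

```text
[ 0.45065898 -0.0257849   0.13541733] {'camera_matrix': array([[320.47042683,   0.        , 253.48690474],
       [  0.        , 320.47042683, 194.7799505 ],
       [  0.        ,   0.        ,   1.        ]]), 'hand_eye': array([[-8.27533893e-04, -9.65767383e-01, -2.59408321e-01,
         6.53813553e-02],
       [ 9.99999620e-01, -7.28243817e-04, -4.78856854e-04,
         2.80056693e-05],
       [ 2.73551824e-04, -2.59408619e-01,  9.65767619e-01,
        -1.26674946e-01],
       [ 0.00000000e+00,  0.00000000e+00,  0.00000000e+00,
         1.00000000e+00]])}
```

View pics/w1.png

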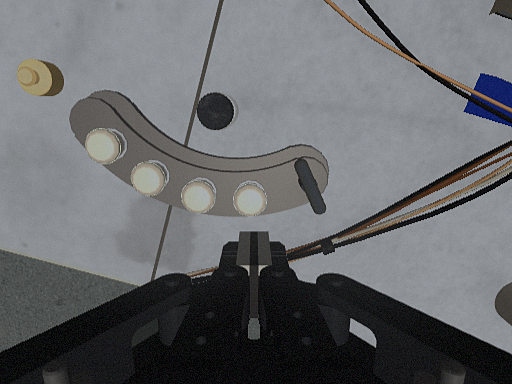

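View pics/s1.png

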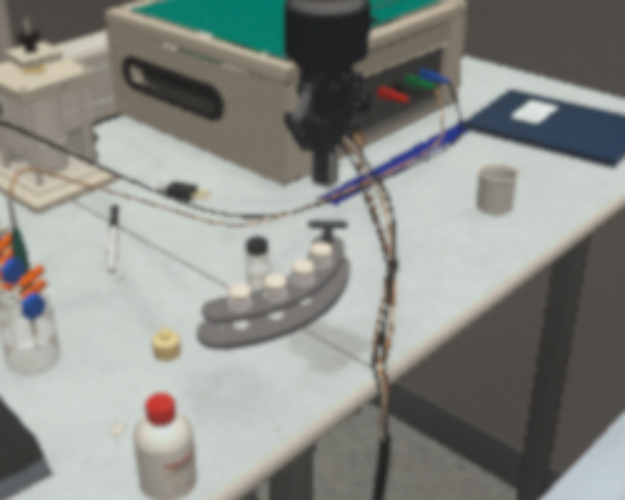

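The wrist view shows cap1 to cap4 at (251,198), (198,196), (149,178) and (104,146), the T-post at (310,185), the vial at (215,110) and the weight at (36,77). The scene crop shows the closed hand above the post end, clear of everything.

```bash
python3 - <<'E'
from h import *
from workcell import get_obs, imaging
f=np.load('pics/w1.npz');p=f['p'];d=f['d'];K=f['camera_matrix'];H=f['hand_eye'];Rt=R.from_quat(f['q']).as_matrix()
eye=f['pos']+Rt@H[:3,3];Rm=Rt@H[:3,:3]
P=[]
for u,v in [(251,198),(198,196),(149,178),(104,146)]:
    w=p[v-22:v+23,u-22:u+23].min(2);m=((w>200)*255).astype(np.uint8)
    n,l,s,c=cv2.connectedComponentsWithStats(m);i=1+np.argmax(s[1:,4]);uv=c[i]+[u-22,v-22]
    q=ray(K,eye,Rm,uv,.052);P.append(q[:2]);a,b=np.round(uv).astype(int)
    print(uv,s[i],q,(eye+Rm@np.linalg.inv(K)@[a,b,1]*d[b,a])[2])
P=np.array(P);th,M,t=fit(P);print(np.degrees(th),t);print((CAPS@M.T+t).round(4));print((P-(CAPS@M.T+t))*1000)
o=get_obs();print(o['clock'],o['eef_pos'],o['ft_force'],o['tool_rot'])
E
```

```text
Traceback (most recent call last):
ValueError: attempt to get argmax of an empty sequence
```

```bash
cat > w.py <<'E'
from h import *
from workcell import get_obs
f=np.load('pics/w1.npz');p=f['p'];d=f['d'];K=f['camera_matrix'];H=f['hand_eye'];Rt=R.from_quat(f['q']).as_matrix()
eye=f['pos']+Rt@H[:3,3];Rm=Rt@H[:3,:3]
P=[]
for u,v in [(251,198),(198,196),(149,178),(104,146)]:
    w=p[v-22:v+23,u-22:u+23,2];t,m=cv2.threshold(w,float(w.max())*.86,255,0)
    n,l,s,c=cv2.connectedComponentsWithStats(m.astype(np.uint8));i=1+np.argmax(s[1:,4]);uv=c[i]+[u-22,v-22]
    q=ray(K,eye,Rm,uv,.052);P.append(q[:2]);a,b=np.round(uv).astype(int)
    print(w.max(),uv,s[i],q,(eye+Rm@np.linalg.inv(K)@[a,b,1]*d[b,a])[2])
P=np.array(P);th,M,t=fit(P);print(np.degrees(th),t);print((CAPS@M.T+t).round(4));print((P-(CAPS@M.T+t))*1000)
o=get_obs();print(o['clock'],o['eef_pos'],o['ft_force'],o['tool_rot'])
E
python3 w.py
```

```text
186 [249.57195572 200.90590406] [  8  12  27  27 542] [ 0.45390558 -0.02180134  0.052     ] 0.05268490653515104
190 [196.93726236 197.80798479] [  8  11  27  26 526] [0.44557451 0.01310398 0.052     ] 0.052819847427206024
181 [146.47299509 179.29459902] [  5   9  30  29 611] [0.448234   0.04864575 0.052     ] 0.053540421418673795
201 [ 90.33333333 137.66666667] [ 8 12  2  5  6] [0.46474251 0.08915001 0.052     ] 0.05161537365332841
-5.068709042923703 [0.45660046 0.03196537]
[[ 0.454  -0.02  ]
 [ 0.446   0.0148]
 [ 0.4492  0.0507]
 [ 0.4632  0.0836]]
[[-0.09285126 -1.79336157]
 [-0.47083973 -1.72693398]
 [-0.99196341 -2.04438664]
 [ 1.55565439  5.56468219]]
2.0333 [ 0.45344788 -0.02559335  0.13783664] [-0.5739933   0.36371717  0.46063203] [9.89034751e-01 1.47679533e-01 9.72928163e-04 2.65519958e-04]
```

apply_moves(targets=[[[0.02, 0.065, -0.5, 0, -1], [0, 0, -0.5, 0, -1], [0, 0, -0.3, 0, -1], [0, 0, -0.1, 0, -1], [0, 0, -0.05, 0, -1], [0, 0, 0, 0, -1], [0, 0, 0, 0, -1]]])

```text
clock: 2.62
eef_pos: [0.4548, -0.0223, 0.0797]
tool_rot: [0.989, 0.148, 0.001, 0.0]
ft_force: [-0.0, -0.5, 0.2]
grip_width: -0.0001
grasp_force: 0.0
```

```bash
python3 - <<'E'
from h import *
from workcell import get_obs, imaging
o=get_obs();print(o['eef_pos'],o['ft_force']);p,d=imaging.camera("wrist");cv2.imwrite("pics/w2.png",p);print(get_obs()['eef_pos'])
E
```

```text
[ 0.45476315 -0.0223289   0.07972475] [-0.02990457 -0.5186658   0.21517357]
[ 0.45465386 -0.02232879  0.07963312]
```

View pics/w2.png

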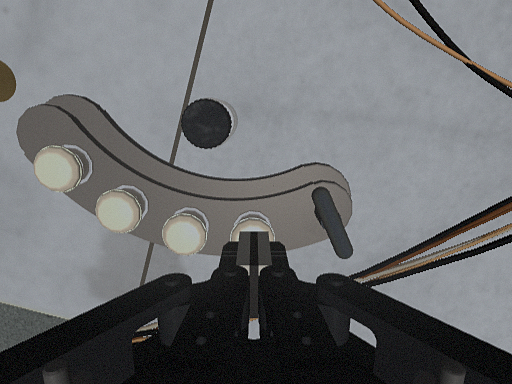

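The fingertips at (254,240) sit over cap1 at (252,228), centred left to right. The post at (335,220) and the vial are clear. I'll press now.

apply_moves(targets=[[[0, 0, -0.1, 0, -1], [0, 0, -0.1, 0, -1], [0, 0, -0.05, 0, -1], [0, 0, -0.05, 0, -1], [0, 0, 0, 0, -1]]])

```text
clock: 3.08
eef_pos: [0.4538, -0.0222, 0.0662]
tool_rot: [0.989, 0.148, 0.0, 0.0]
ft_force: [0.9, 0.7, 0.9]
grip_width: 0.0003
grasp_force: 0.4
```

apply_moves(targets=[[[0, 0, -0.05, 0, -1], [0, 0, -0.03, 0, -1], [0, 0, 0, 0, -1]]])

```text
clock: 3.33
eef_pos: [0.4538, -0.0222, 0.0637]
tool_rot: [0.989, 0.148, 0.0, 0.0]
ft_force: [-0.8, 0.6, 7.0]
grip_width: 0.0001
grasp_force: 3.1
```

apply_moves(targets=[[[0, 0, -0.03, 0, -1], [0, 0, 0, 0, -1], [0, 0, 0, 0, -1]]])

```text
clock: 3.58
eef_pos: [0.4539, -0.0222, 0.0635]
tool_rot: [0.989, 0.148, 0.001, 0.0]
ft_force: [-3.7, -0.8, 15.4]
grip_width: -0.0
grasp_force: 7.6
```

apply_moves(targets=[[[0, 0, -0.03, 0, -1], [0, 0, 0, 0, -1], [0, 0, 0, 0, -1]]])

```text
clock: 3.83
eef_pos: [0.4539, -0.0222, 0.0633]
tool_rot: [0.989, 0.148, 0.001, 0.0]
ft_force: [-7.0, 0.6, 24.7]
grip_width: 0.0002
grasp_force: 12.1
```

apply_moves(targets=[[[0, 0, 0.2, 0, -1], [0, 0, 0.2, 0, -1], [-0.1, 0.3, 0, 0, -1], [-0.1, 0.3, 0, 0, -1], [0, 0.28, 0, 0, -1], [0, 0, 0, 0, -1], [0, 0, 0, 0, -1]]])

```text
clock: 4.42
eef_pos: [0.4453, 0.0132, 0.0766]
tool_rot: [0.989, 0.149, -0.0, 0.0]
ft_force: [0.1, 0.0, 0.2]
grip_width: -0.0002
grasp_force: 0.0
```

apply_moves(targets=[[[0, 0, -0.1, 0, -1], [0, 0, -0.1, 0, -1], [0, 0, -0.05, 0, -1], [0, 0, -0.05, 0, -1], [0, 0, -0.04, 0, -1], [0, 0, -0.02, 0, -1], [0, 0, 0, 0, -1]]])

```text
clock: 5.0
eef_pos: [0.4459, 0.0126, 0.0635]
tool_rot: [0.989, 0.148, 0.001, 0.0]
ft_force: [-3.6, -0.6, 12.2]
grip_width: -0.0
grasp_force: 6.3
```

apply_moves(targets=[[[0, 0, -0.02, 0, -1], [0, 0, 0, 0, -1], [0, 0, 0, 0, -1]]])

```text
clock: 5.25
eef_pos: [0.4459, 0.0126, 0.0634]
tool_rot: [0.989, 0.148, 0.001, 0.0]
ft_force: [-5.0, -1.4, 17.7]
grip_width: -0.0
grasp_force: 9.4
```

apply_moves(targets=[[[0, 0, 0.2, 0, -1], [0, 0, 0.18, 0, -1], [0.03, 0.3, 0, 0, -1], [0.04, 0.3, 0, 0, -1], [0, 0.28, 0, 0, -1], [0, 0, 0, 0, -1], [0, 0, 0, 0, -1]]])

```text
clock: 5.83
eef_pos: [0.448, 0.0485, 0.0765]
tool_rot: [0.989, 0.149, -0.0, 0.0]
ft_force: [-0.1, 0.2, -0.5]
grip_width: -0.0001
grasp_force: 0.0
```

apply_moves(targets=[[[0, 0, -0.1, 0, -1], [0, 0, -0.1, 0, -1], [0, 0, -0.05, 0, -1], [0, 0, -0.05, 0, -1], [0, 0, -0.04, 0, -1], [0, 0, -0.02, 0, -1], [0, 0, 0, 0, -1]]])

```text
clock: 6.42
eef_pos: [0.4484, 0.0479, 0.0635]
tool_rot: [0.989, 0.148, 0.0, 0.0]
ft_force: [-3.5, -0.6, 12.5]
grip_width: 0.0
grasp_force: 6.5
```

apply_moves(targets=[[[0, 0, -0.02, 0, -1], [0, 0, 0, 0, -1], [0, 0, 0, 0, -1]]])

```text
clock: 6.67
eef_pos: [0.4485, 0.0479, 0.0634]
tool_rot: [0.989, 0.148, 0.001, 0.0]
ft_force: [-5.9, -1.7, 18.8]
grip_width: 0.0
grasp_force: 9.5
```

apply_moves(targets=[[[0, 0, 0.2, 0, -1], [0, 0, 0.18, 0, -1], [0.1, 0.3, 0, 0, -1], [0.1, 0.3, 0, 0, -1], [0.11, 0.24, 0, 0, -1], [0, 0, 0, 0, -1], [0, 0, 0, 0, -1]]])

```text
clock: 7.25
eef_pos: [0.4607, 0.0824, 0.0763]
tool_rot: [0.989, 0.149, -0.0, 0.0]
ft_force: [-0.7, -0.6, 0.2]
grip_width: 0.0001
grasp_force: 0.0
```

apply_moves(targets=[[[0, 0, -0.1, 0, -1], [0, 0, -0.1, 0, -1], [0, 0, -0.05, 0, -1], [0, 0, -0.05, 0, -1], [0, 0, -0.04, 0, -1], [0, 0, -0.02, 0, -1], [0, 0, 0, 0, -1]]])

```text
clock: 7.83
eef_pos: [0.4605, 0.0816, 0.0635]
tool_rot: [0.989, 0.148, 0.0, -0.0]
ft_force: [-3.7, -0.8, 12.7]
grip_width: -0.0001
grasp_force: 6.3
```

apply_moves(targets=[[[0, 0, -0.02, 0, -1], [0, 0, 0, 0, -1], [0, 0, 0, 0, -1]]])

```text
clock: 8.08
eef_pos: [0.4606, 0.0816, 0.0634]
tool_rot: [0.989, 0.148, 0.0, -0.0]
ft_force: [-6.4, -0.4, 18.3]
grip_width: -0.0002
grasp_force: 9.1
```

apply_moves(targets=[[[0, 0, 0.2, 0, -1], [0, 0, 0.2, 0, -1], [0, 0, 0.5, 0, -1], [0, 0, 0.8, 0, -1], [0, 0, 0.8, 0, -1], [0, 0, 0, 0, -1], [0, 0, 0, 0, -1]]])

```text
clock: 8.67
eef_pos: [0.4623, 0.0819, 0.1635]
tool_rot: [0.989, 0.148, 0.002, -0.0]
ft_force: [-0.0, 0.9, -0.5]
grip_width: 0.0001
grasp_force: 0.0
```

```bash
python3 - <<'E'
from h import *
from workcell import get_obs, imaging
o=get_obs();p,d=imaging.camera("wrist");cv2.imwrite("pics/w3.png",p)
c=imaging.get_calibration("wrist");np.savez("pics/w3.npz",p=p,d=d,pos=o['eef_pos'],q=o['tool_rot'],**c)
p,d=imaging.camera("scene");cv2.imwrite("pics/s3.png",cv2.resize(p[170:260,190:330],None,fx=5,fy=5))
E
```

```text
(no output)
```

View pics/w3.png

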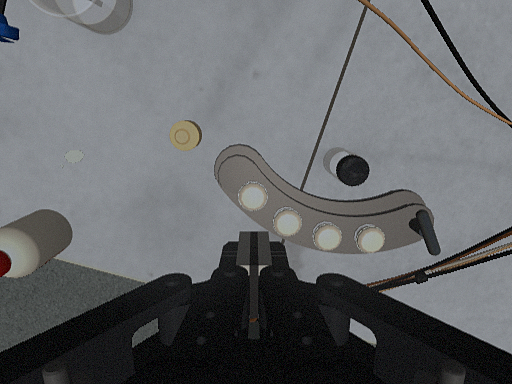

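View pics/s3.png

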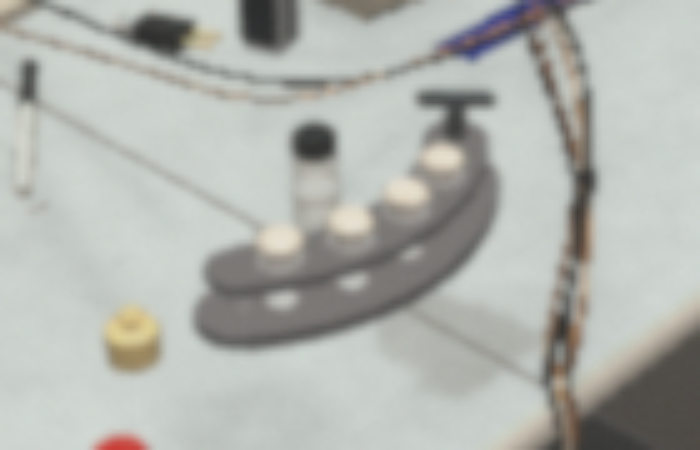

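In the wrist view the four caps sit at (370,238), (327,236), (288,222) and (253,196). The tray, vial and weight look undisturbed and the hand is clear. All four presses met the hard stop at the same height. I'll do a quick depth check, then hand in.

```bash
python3 - <<'E'
from h import *
from workcell import order,get_obs
f=np.load('pics/w3.npz');d=f['d'];K=f['camera_matrix'];H=f['hand_eye'];Rt=R.from_quat(f['q']).as_matrix()
eye=f['pos']+Rt@H[:3,3];Rm=Rt@H[:3,:3]
Z=[]
for u,v in [(370,238),(327,236),(288,222),(253,196)]:
    X=eye+Rm@np.linalg.inv(K)@[u,v,1]*np.median(d[v-3:v+4,u-3:u+4]);Z.append(X[2]);print(X.round(4))
if max(Z)-min(Z)<.0025 and max(Z)<.050: print(order.job_done())
E
```

```text
[ 0.456  -0.019   0.0476]
[0.4474 0.015  0.0475]
[0.4496 0.0491 0.0477]
[0.4621 0.0823 0.0477]
the job is handed in; nothing more can be done
None
```

All four caps were pressed home in order from the post end (tops measure about 47.6 mm, against 47 mm when home). The tray and its neighbours look undisturbed in the pictures, the hand is clear, and the job is handed in.

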